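# Close the etching cabinet and hold its dead-man air valve open

## Task

Get the glass etching cabinet blowing: push its door fully shut until it snaps home on its catch, then swing the spring-loaded arm of the air valve beside it forward (away from the robot) all the way to its stop. Finish while still holding the arm against the stop with the gripper: it springs back if let go. Leave the two jars and the glass tile where they stand.

Things in the scene. Friction and masses are not known exactly. Their poses are not given: they have to be found in the camera images.
- cabinet: grey sheet-metal etching cabinet fixed to the table, 320 wide (y) x 262 deep (x) x 235 mm high. Origin on the table under the middle of the door's outer face when shut; x points into the cabinet, z up. It stands to the left or to the right of the valve, turned a little.
- door (a joint): angle of the cabinet's door, rad: 0 = shut on the catch, grows as the door opens towards the robot. The upright hinge is on the cabinet's +y side. The door stays where it is left until its last 0.06 rad, where a sprung roller catch resists (about 7 N at door_push); past about 0.02 rad the catch snaps the door to 0 and keeps it there.
- door_hinge (a point): point on the door's upright hinge line at the door's top edge (228 mm above the table), in the plane of the outer face. Axes turn with the door: -y runs along the door from the hinge to the free edge, +x points through the door to the inside. The door is 270 mm wide, 12 mm thick, from 20 to 228 mm high, flat on the outside near its top; a round knob, 26 mm across, sticks out 30 mm, centred 240 mm from the hinge and 90 mm above the table.
- door_push (a point): good point to push: on the door's outer face, 45 mm in from the free edge (225 mm from the hinge line) and 30 mm below the top edge, 198 mm above the table; it moves with the door; same axes as door_hinge.
- valve_arm (a joint): angle of the air valve's sprung arm, rad: 0 = at rest, grows anticlockwise seen from above as the arm is swung forward, 1.1 = at its end stop. A torsion spring pulls it back: about 3.5 N at the peg at rest, about 7.5 N at the stop. It returns to 0 when let go.
- pivot (a point): point on the arm's upright pivot axis, 145 mm above the table (level with the middle of the peg); fixed. The pivot body stands on a grey hanger on a foot plate 110 x 100 mm; the pivot's top is 134 mm above the table.
- cage_arm: the sprung arm: flat aluminium bar, 112 x 18 x 10 mm, its top 112 mm above the table, with an upright peg at its end. Origin on the table on the pivot axis; x points along the arm from the pivot to the peg, z up. Two low stop posts (10 mm, tops 118 mm high) stand 50 mm from the pivot beside the bar's two end positions.
- peg (a point): point on the axis of the upright black peg, about half-way up it, on the arm's end, 100 mm from the pivot axis: round, 16 mm across, from 112 to 172 mm above the table; this point is 145 mm above the table. The arm can be pinched or pushed by the peg.
- jar_tall: bystander: clear jar of dark frit with a white lid, 72 mm across, 105 mm high; origin under its centre
- jar_short: bystander: clear jar of green frit with a white lid, 68 mm across, 70 mm high; origin under its centre
- tile: bystander: loose square glass tile lying flat, 100 x 100 x 8 mm; origin under its centre

How it is judged:
By the outcome, as a careful person would: the job done as asked, in the order asked, and still so for the second after the job is handed in, while the arm keeps its last pose, push and grip.
It also fails if it takes over 61 s, if anything falls off the work surface, if the arm or the gripper's body presses on something with over 40 N, if the wrist force passes 120 N, or if a joint passes its speed limit or range.

## Robot

A 7-joint arm with a two-finger parallel gripper is mounted at the origin on the work surface. World frame = base frame: x ahead of the robot, y to its left, z up, the work surface at z = 0. Lengths are in m, angles in rad, forces in N, time in s.
With the tool pointing down it reaches from about 0.4 to 0.85 m from the base axis. Payload 10.4 kg.
Tool frame: the origin (TCP) lies midway between the tips of the shut fingers; the grasp point (between the pads) lies 19 mm behind it (manip.hold_point_z is the distance from the TCP to the grasp point, in m); z points along the fingers, y is the line along which they close (so a half turn about z gives the same grasp; the last joint's range is limited). The gripper opens to 85 mm and grips with 20 to 120 N. Pads are 22 mm wide; open, the fingers measure 114 mm over their backs; the gripper's body (76 mm by 85 mm) begins 54 mm behind the grasp point. The pads swing forward as they close: fully open they stand 13 mm farther back than shut.
Start: joints at [-1.323, 0.332, -0.065, 1.46, 0.022, 1.35, -0.088], TCP at [0.167, 0.602, 0.231] pointing down, gripper open.
Joint ranges: [-2.6, 2.6], [-0.5, 2.12], [-1.47, 1.34], [0.16, 2.42], [-1.27, 4.41], [0.06, 2.06], [-2.6, 2.6]. Speed limits (rad/s): [2.22, 2.22, 2.79, 2.79, 3.14, 3.14, 3.14].

## Interface

Orientations are given as a unit quaternion [x, y, z, w].
In Python, from workcell import manip, eyes, job gives the robot as it stands.
- The arm moves only by the shell command python3 -m crank 'ROWS' [FORCE]. ROWS is JSON, a list that holds one entry, the list of rows, each a list of 7 numbers: the finger opening in cm, from 0 to 8.54, then the shift along the world's x, y, z in cm, then the turn, a rotation vector about the world's x, y, z in degrees. In form: [[[hand, x, y, z, ax, ay, az], ...]]. A call has 1 to 20 rows; each row shifts and turns the commanded pose from where the row before left it; what a row does not reach is not made up. A row lasts 1/8 s, in which the tool goes at most 62.5 mm and 10.7 degrees, less where a joint would pass 70% of its speed; a pose out of reach is approached as far as the arm can. A call with a gripper value outside its range is refused whole. The fingers move at their own pace and stop on an object; FORCE is the grip in N (left out, the last holds). Time passes only in rows, so rows that do not move let the fingers close. It gives the time, the measured TCP pose, the force, the opening and the grip force at its end, in the units of the state.
- manip.get_obs(): the state, without advancing time (a new reading comes with each control period).
- eyes.camera(name): name is "scene" or "top"; returns (picture, depth): 480x640x3 uint8, red, green, blue; 480x640 float32, m along the optical axis (not along the pixel's ray), 0 where there is no reading.
- eyes.camera_params(name): a dict with "fx", "fy", "cx", "cy" (pixels), "world_from_camera" (4x4, takes a point from camera to world coordinates). Camera axes: x right, y down, z forward; pixel columns grow to the right and rows downward; lengths in m; the calibration is good to about 2 mm. A picture is of the moment at which its call begins. camera_params takes no time and is no camera call.
- job.hand_in(): hands the job in; it is judged then, once.
The state is a dict: "clock": time; "joint_pos": joint angles; "joint_velocities": joint speeds; "tau": joint torques, N m; "position": TCP position; "ee_rot": TCP orientation; "ft_force": force on the tool from outside, world axes, zero at the start; "torque": the same for the moment, N m; "grip_width": opening from 0.0 (shut) to 1.0 (fully open); "grasp_force": force on a finger pad.
Only numpy, scipy, OpenCV 4.12 (cv2) and the standard library are available. Lean on these libraries where they do the work, as an engineer would, in place of code of your own. Each camera call takes 0.05 s, during which the arm holds its last target. There are 200 camera calls.

## Working session

There is one attempt and no reset: what is moved stays moved. The work goes in short steps, Python scripts to look and compute and a shell command to move; the robot and the scene stay as the last step left them, time stands still between calls to the robot, and variables do not carry over. Pictures are saved under pics/ and viewed, at most 10 in all, crops included, and the job is handed in when it is done.

```bash
mkdir -p pics; python3 - <<'E'
from workcell import manip, eyes, job
import cv2,numpy as np
for n in("scene","top"):
    p,d=eyes.camera(n); cv2.imwrite(f"pics/{n}0.png",p[:,:,::-1]); np.savez(f"pics/{n}0.npz",p=p,d=d)
    c=eyes.camera_params(n); print(n,c["fx"],c["cx"],c["cy"],np.round(c["world_from_camera"],3).tolist())
o=manip.get_obs(); print(o["clock"],o["position"],o["ee_rot"],manip.hold_point_z)
E
```

```text
scene 601.7421865835032 329.50540318036434 242.1254494573673 [[0.768, 0.421, -0.482, 1.22], [0.64, -0.507, 0.577, -0.864], [-0.001, -0.752, -0.659, 1.161], [0.0, 0.0, 0.0, 1.0]]
top 566.4649082098126 325.1094783854245 246.17803692712775 [[-0.017, -0.998, 0.054, 0.428], [-1.0, 0.016, -0.021, 0.008], [0.02, -0.054, -0.998, 1.592], [0.0, 0.0, 0.0, 1.0]]
0.1 [0.16710595 0.60189903 0.23059693] [ 1.34968757e-01  9.90849649e-01 -6.36436483e-04 -4.72926369e-05] 0.0187
```

View pics/scene0.png

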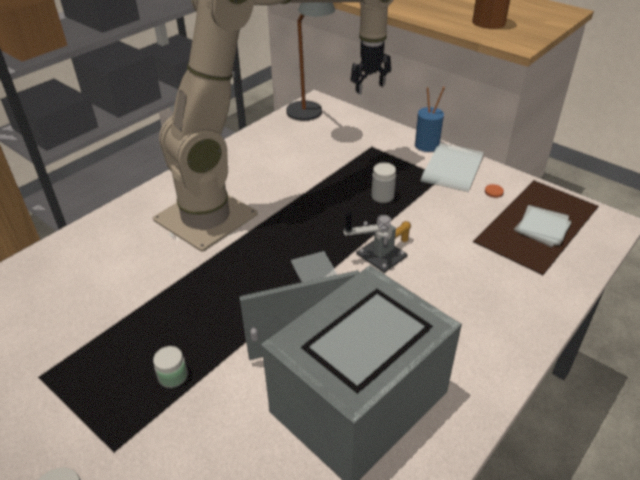

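View pics/top0.png

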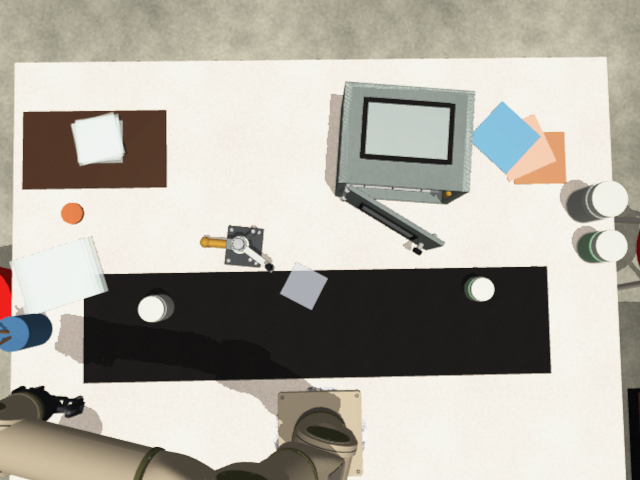

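The scene view shows the cabinet with its door ajar, and the valve beyond it. In the top view:
- The hinge is at about (346,188), the door's free edge at (441,241) and the knob at (417,250).
- The valve pivot is at (238,243) and the peg at (269,267).
- The tile is at (304,286), the jars at (153,308) and (480,289).

Next I'll measure these, using a close-up for the edges.

```bash
cat > h.py <<'E'
import numpy as np
from workcell import eyes
def ray(n,u,v,z):
    c=eyes.camera_params(n);T=np.array(c["world_from_camera"])
    d=T[:3,:3]@np.array([(u-c["cx"])/c["fx"],(v-c["cy"])/c["fy"],1]);o=T[:3,3]
    return o+d*(z-o[2])/d[2]
def cloud(n,d):
    c=eyes.camera_params(n);T=np.array(c["world_from_camera"])
    v,u=np.mgrid[:480,:640]
    P=np.stack([(u-c["cx"])/c["fx"]*d,(v-c["cy"])/c["fy"]*d,d],-1)
    return P@T[:3,:3].T+T[:3,3]
E
python3 - <<'E'
from h import *
import cv2
f=np.load("pics/top0.npz");p,d=f["p"],f["d"];W=cloud("top",d)
def rep(n,u,v,z): print(n,np.round(ray("top",u,v,z),3),"depth pt",np.round(W[v,u],3))
rep("pivot",238,243,.134);rep("peg",269,267,.172);rep("tile",304,286,.008);rep("jt",153,308,.105);rep("js",480,289,.07)
# door top: heights .215-.24 region right/below the cabinet
z=W[...,2]
m=np.zeros_like(z,bool);m[180:260,335:450]=True
md=m&(z>.215)&(z<.2315)
P=W[md];print(len(P),P[:,:2].min(0),P[:,:2].max(0))
mc=np.zeros_like(z,bool);mc[70:215,325:485]=True;mc&=(z>.228)&(z<.245)
r=cv2.minAreaRect(W[mc][:,:2].astype(np.float32));print("cab",r,np.round(cv2.boxPoints(r),3).tolist())
a=cv2.resize(p[175:280,195:455,::-1],None,fx=3,fy=3,interpolation=2);cv2.imwrite("pics/z.png",a)
E
```

```text
pivot [0.518 0.201 0.134] depth pt [0.518 0.201 0.134]
peg [0.454 0.119 0.172] depth pt [0.454 0.12  0.169]
tile [0.403 0.035 0.008] depth pt [0.403 0.035 0.007]
jt [0.354 0.427 0.105] depth pt [0.354 0.427 0.105]
js [ 0.387 -0.44   0.07 ] depth pt [ 0.388 -0.437  0.08 ]
728 [ 0.4973266  -0.32553805] [ 0.66146051 -0.05491016]
cab ((0.7329504489898682, -0.2225143313407898), (0.3216050863265991, 0.3179090917110443), 85.25445556640625) [[0.5609999895095825, -0.3700000047683716], [0.878000020980835, -0.3959999978542328], [0.9049999713897705, -0.07500000298023224], [0.5879999995231628, -0.04899999871850014]]
```

View pics/z.png

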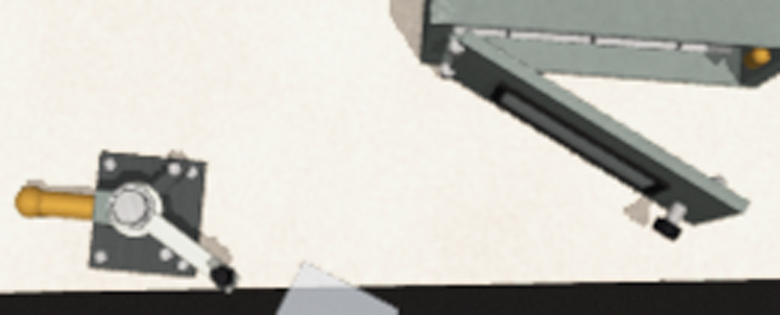

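```bash
python3 - <<'E'
from h import *
import cv2
f=np.load("pics/top0.npz");p,d=f["p"],f["d"];W=cloud("top",d);z=W[...,2]
for a,b in((447,40),(600,131),(733,212)): print(np.round(ray("top",195+(a-1)/3,175+(b-1)/3,.228),4))
m=np.zeros_like(z,bool);m[195:260,335:450]=True
for lo in(.18,.2,.215,.222):
    q=m&(z>lo)&(z<.233); 
    n,l,s,c=cv2.connectedComponentsWithStats(q.astype(np.uint8)); 
    i=1+np.argmax(s[1:,4]);P=W[l==i][:,:2].astype(np.float32)
    r=cv2.minAreaRect(P);print(lo,len(P),np.round(cv2.boxPoints(r),3).tolist(),cv2.fitLine(P,cv2.DIST_HUBER,0,.01,.01).ravel())
mc=np.zeros_like(z,bool);mc[70:192,325:485]=True;mc&=(z>.2325)&(z<.245)
r=cv2.minAreaRect(W[mc][:,:2].astype(np.float32));print("cab",np.round(cv2.boxPoints(r),3).tolist())
# scene check: peg
from math import *
E
```

```text
[ 0.6418 -0.0681  0.228 ]
[ 0.566  -0.1905  0.228 ]
[ 0.4987 -0.2966  0.228 ]
0.18 751 [[0.4950000047683716, -0.3059999942779541], [0.5070000290870667, -0.3140000104904175], [0.6399999856948853, -0.10199999809265137], [0.6290000081062317, -0.0949999988079071]] [ 0.5264791   0.8501881   0.55902195 -0.21196195]
0.2 621 [[0.4950000047683716, -0.3059999942779541], [0.5070000290870667, -0.3140000104904175], [0.6380000114440918, -0.10599999874830246], [0.6259999871253967, -0.0989999994635582]] [ 0.5247714   0.8512432   0.55638    -0.21785861]
0.215 531 [[0.4950000047683716, -0.3059999942779541], [0.5070000290870667, -0.3140000104904175], [0.6370000243186951, -0.1080000028014183], [0.625, -0.10100000351667404]] [ 0.5324487   0.84646225  0.5630662  -0.20963588]
0.222 470 [[0.4950000047683716, -0.3059999942779541], [0.5070000290870667, -0.31299999356269836], [0.6340000033378601, -0.11100000143051147], [0.6230000257492065, -0.10400000214576721]] [ 0.5314419  0.8470947  0.5676424 -0.2030654]
cab [[0.6150000095367432, -0.3720000088214874], [0.8759999871253967, -0.39500001072883606], [0.9039999842643738, -0.07599999755620956], [0.6430000066757202, -0.05299999937415123]]
```

```bash
python3 -m crank '[[[0,3.9,-3.4,0.4,0,0,0],[0,3.9,-3.4,0.4,0,0,0],[0,3.9,-3.4,0.4,0,0,0],[0,3.9,-3.4,0.4,0,0,0],[0,3.9,-3.4,0.4,0,0,0],[0,3.9,-3.4,0,0,0,0],[0,0.6,-5,0,0,0,0],[0,0.6,-5,0,0,0,0],[0,0.6,-5,0,0,0,0],[0,0.6,-5,0,0,0,0],[0,0.6,-5,0,0,0,0],[0,0.6,-5,0,0,0,0],[0,0.3,-4.8,0,0,0,0],[0,0.3,-4.8,0,0,0,0],[0,0.3,-4.8,0,0,0,0],[0,0.3,-4.8,0,0,0,0],[0,0.3,-4.8,0,0,0,0],[0,0.3,-4.8,0,0,0,0],[0,0.3,-4.8,0,0,0,0],[0,0,0,0,0,0,0]]]' 40
```

```text
clock: 2.6
position: [0.457, -0.2415, 0.2512]
ee_rot: [0.138, 0.99, -0.001, -0.0]
ft_force: [1.1, 1.5, 0.4]
grip_width: 0.0
grasp_force: 0.0
```

```bash
python3 -m crank '[[[0,0,0,-3.2,0,0,0],[0,0,0,-3.2,0,0,0],[0,2.4,-0.8,0,0,0,0],[0,2.4,-0.9,0,0,0,0],[0,1,-0.6,0,0,0,0],[0,1,-0.6,0,0,0,0],[0,1,-0.6,0,0,0,0],[0,1,-0.5,0,0,0,0],[0,1.2,-0.6,0,0,0,2],[0,1,-0.3,0,0,0,2],[0,1,-0.3,0,0,0,2],[0,1,-0.3,0,0,0,2],[0,0,0,0,0,0,0]]]'; python3 - <<'E'
from workcell import eyes
import cv2
p,d=eyes.camera("top"); cv2.imwrite("pics/t2.png",cv2.resize(p[60:300,200:500,::-1],None,fx=2.4,fy=2.4))
E
```

```text
clock: 4.22
position: [0.5888, -0.2928, 0.1871]
ee_rot: [0.065, 0.998, -0.0, -0.0]
ft_force: [0.2, 0.1, -0.1]
grip_width: -0.003
grasp_force: 0.0
```

View pics/t2.png

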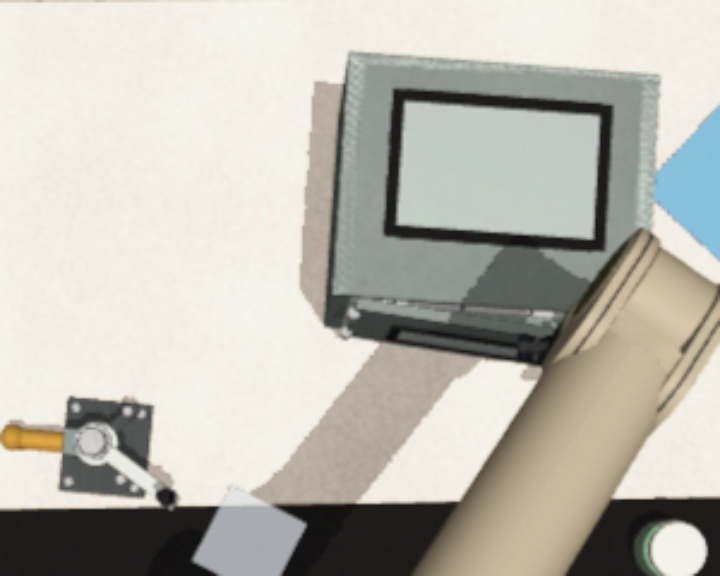

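The door has swung almost shut, with its free end still a few mm ajar near (540,350) in the crop. Tile, jar and valve have not moved. I'll push through the catch.

```bash
python3 -m crank '[[[0,0.6,-0.2,0,0,0,1],[0,0.6,-0.1,0,0,0,1],[0,0.5,0,0,0,0,0],[0,0.3,0,0,0,0,0],[0,0,0,0,0,0,0],[0,0,0,0,0,0,0]]]'
```

```text
clock: 5.03
position: [0.6084, -0.2956, 0.1874]
ee_rot: [0.048, 0.999, 0.0, 0.0]
ft_force: [0.2, -1.0, -0.1]
grip_width: -0.003
grasp_force: 0.0
```

```bash
python3 -m crank '[[[0,0.2,0,0,0,0,0],[0,0.2,0,0,0,0,0],[0,0,0,0,0,0,0],[0,0,0,0,0,0,0]]]'; python3 -m crank '[[[0,0.2,0,0,0,0,0],[0,0.2,0,0,0,0,0],[0,0,0,0,0,0,0],[0,0,0,0,0,0,0]]]'
```

```text
clock: 5.52
position: [0.6122, -0.2958, 0.1873]
ee_rot: [0.048, 0.999, 0.0, -0.0]
ft_force: [-0.0, -0.3, -0.8]
grip_width: -0.001
grasp_force: 0.0
clock: 6.02
position: [0.6124, -0.2969, 0.1867]
ee_rot: [0.05, 0.999, 0.0, -0.004]
ft_force: [-17.5, 1.7, 4.4]
grip_width: -0.002
grasp_force: 0.0
```

```bash
python3 -m crank '[[[0,-3,0,0,0,0,0],[0,-5,0,0,0,0,0],[0,-1,0,3.5,0,0,0],[0,0,0,3.5,0,0,0],[4.5,-0.8,4.5,0,0,0,-9.4],[4.5,-0.8,4.5,0,0,0,-9.4],[4.5,-0.8,4.5,0,0,0,-9.4],[4.5,-0.8,4.5,0,0,0,-9.4],[4.5,-0.8,4.5,0,0,0,-9.4],[4.5,-0.8,4.5,0,0,0,-9.4],[4.5,0,0,0,0,0,-9.4],[4.5,0,0,0,0,0,-9.4],[4.5,0,0,0,0,0,-9.4],[4.5,0,0,0,0,0,0]]]'; python3 - <<'E'
from h import *
import cv2
p,d=eyes.camera("top"); cv2.imwrite("pics/t3.png",cv2.resize(p[60:300,200:500,::-1],None,fx=2.4,fy=2.4))
q,e=eyes.camera("scene"); cv2.imwrite("pics/s3.png",cv2.resize(q[150:330,240:480,::-1],None,fx=3,fy=3))
E
```

```text
clock: 7.78
position: [0.4794, -0.0314, 0.2575]
ee_rot: [0.7, 0.714, 0.0, -0.0]
ft_force: [-0.4, 0.5, -0.4]
grip_width: 0.526
grasp_force: 0.0
```

View pics/t3.png

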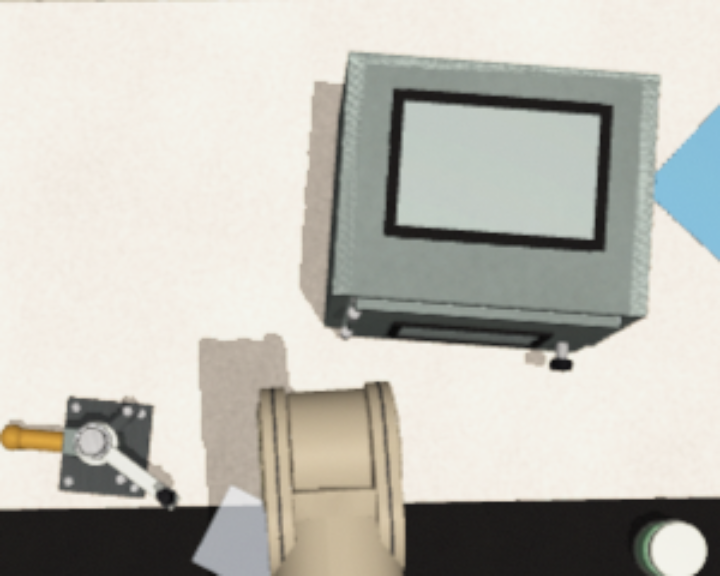

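View pics/s3.png

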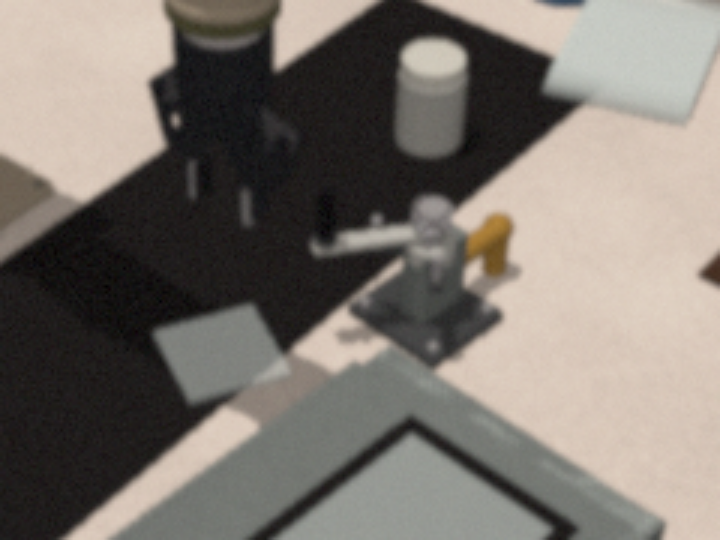

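The door is flush with the cabinet front, knob at (560,360). The peg is at (167,497) in the top crop, unmoved, and the tile and jars are undisturbed. Next I'll move over the peg and straddle it.

```bash
python3 -m crank '[[[4.5,-0.6,3.8,0,0,0,0],[4.5,-0.6,3.8,0,0,0,0],[4.5,-0.6,3.8,0,0,0,0],[4.5,-0.6,3.7,0,0,0,0],[4.5,0,0,0,0,0,0],[4.5,0,0,-3,0,0,0],[4.5,0,0,-3,0,0,0],[4.5,0,0,-3,0,0,0],[4.5,0,0,-3.6,0,0,0],[4.5,0,0,0,0,0,0]]]'; python3 - <<'E'
from workcell import eyes
import cv2
q,e=eyes.camera("scene"); cv2.imwrite("pics/s4.png",cv2.resize(q[150:330,240:480,::-1],None,fx=3,fy=3))
E
```

```text
clock: 9.12
position: [0.4541, 0.1182, 0.1297]
ee_rot: [0.7, 0.714, -0.002, -0.001]
ft_force: [0.0, -0.3, 0.0]
grip_width: 0.526
grasp_force: 0.0
```

View pics/s4.png

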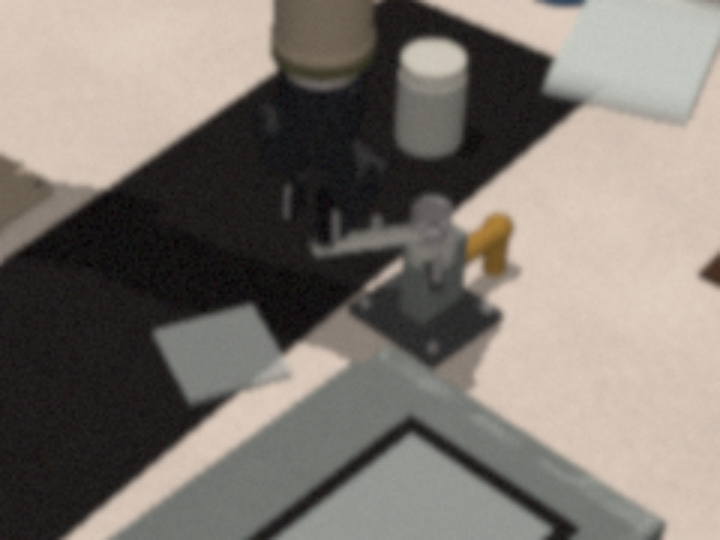

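The fingers at about (289,200) and (375,220) straddle the peg at (328,215). Closing now.

```bash
python3 -m crank '[[[0,0,0,0,0,0,0],[0,0,0,0,0,0,0],[0,0,0,0,0,0,0],[0,0,0,0,0,0,0],[0,0,0,0,0,0,0],[0,0,0,0,0,0,0]]]' 50
```

```text
clock: 9.93
position: [0.4582, 0.12, 0.1333]
ee_rot: [0.701, 0.714, 0.003, 0.002]
ft_force: [10.5, -0.0, -3.7]
grip_width: 0.174
grasp_force: 49.3
```

```bash
python3 -m crank '[[[0,1.2,-0.7,0,0,0,3],[0,1.3,-0.6,0,0,0,3],[0,1.3,-0.4,0,0,0,3],[0,1.3,-0.2,0,0,0,3],[0,1.4,0,0,0,0,3],[0,1.4,0.1,0,0,0,3],[0,1.3,0.3,0,0,0,3],[0,1.3,0.5,0,0,0,3],[0,0,0,0,0,0,0],[0,0,0,0,0,0,0]]]'
```

```text
clock: 11.18
position: [0.5609, 0.1058, 0.1328]
ee_rot: [0.538, 0.843, -0.001, 0.001]
ft_force: [-4.4, -13.0, 5.2]
grip_width: 0.171
grasp_force: 50.3
```

```bash
python3 -m crank '[[[0,0.4,0,0,0,0,0],[0,0,0,0,0,0,0],[0,0,0,0,0,0,0]]]';python3 -m crank '[[[0,0.4,0.1,0,0,0,0],[0,0,0,0,0,0,0],[0,0,0,0,0,0,0]]]'; python3 - <<'E'
from h import *
import cv2
p,d=eyes.camera("top"); q,e=eyes.camera("scene")
cv2.imwrite("pics/e.png",np.vstack([cv2.resize(p[200:290,200:340,::-1],(466,300)),cv2.resize(q[170:290,300:480,::-1],(466,300))]))
E
```

```text
clock: 11.55
position: [0.5645, 0.107, 0.1327]
ee_rot: [0.538, 0.843, -0.001, 0.001]
ft_force: [-5.8, -8.8, 6.0]
grip_width: 0.172
grasp_force: 50.2
clock: 11.92
position: [0.5657, 0.1075, 0.1325]
ee_rot: [0.537, 0.843, -0.003, -0.002]
ft_force: [-21.9, -12.1, 18.3]
grip_width: 0.175
grasp_force: 52.0
```

View pics/e.png

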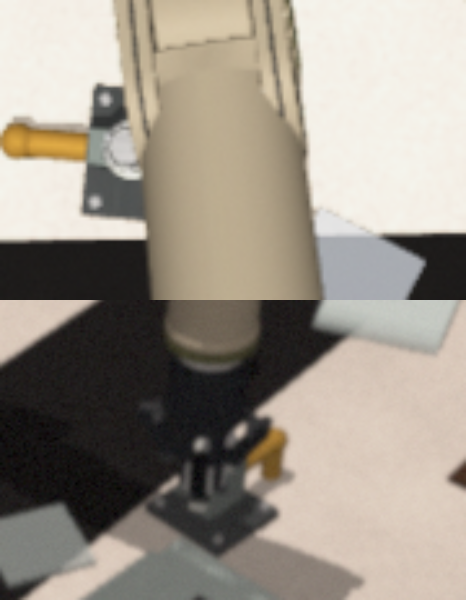

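Peg gripped and pressed against its stop: the last 4 mm of commanded travel moved it only about 1 mm, while the force rose to about 22 N. The image pair shows the fingers on the peg at (200,470), and the tile still in place.

```bash
python3 -m crank '[[[0,0,0,0,0,0,0],[0,0,0,0,0,0,0],[0,0,0,0,0,0,0],[0,0,0,0,0,0,0]]]' && python3 -c "
from workcell import job
print(job.hand_in())"
```

```text
clock: 12.52
position: [0.5657, 0.1075, 0.1325]
ee_rot: [0.537, 0.843, -0.003, -0.002]
ft_force: [-22.5, -12.1, 19.1]
grip_width: 0.17
grasp_force: 51.9
the job is handed in; nothing more can be done
None
```

I pushed the door shut past its catch, then swung the valve arm to its stop; the gripper was still holding it there when I handed in at 12.5 s. I never touched the jars or tile, and they looked unmoved in the pictures; the hand-in gave no verdict.

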